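# Slide a scrap cover plate off a shelf tray into the scrap bin

### The job

Move the scrap bin so that it stands under the open end of the tray on the little shelf. Then press lightly on the flat steel plate lying in that tray, slide it along and over the open end so that it drops into the bin; never lift the plate out, and keep the push on plate and tray gentle, always under 16 N, since the tray is thin springy sheet that gives way under the finger. Leave the spool, the jar and the socket where they are.

Things in the scene. Friction and masses are not known exactly. Their poses are not given: they have to be found in the camera images.
- stand: fixed shelf, its height set differently each time (+-10 mm); heights here are from its origin. Pale board 200 mm (x), y = -5 to 120 mm, top z = 117, 101 mm clear under it, legs at x = +-88, y = 15 and 105 mm. From it a thin grey tray juts out along -y: 76 mm wide inside, floor z = 124, rims to 133 mm, closed at y = +39, open at y = -125 mm. Steel cups to z = 152 mm at y = 60 to 115 mm.
- tray_end (a point): middle of the open edge of the unloaded tray floor, 124 mm above the stand's origin, where the plate must go over, along -y (axes as the stand's; this point stays put). The sheet tray is springy and tips down about its closed end (y = +45 mm of the stand): pressed there it hardly gives, pressed 150 mm from there about 0.8 mm per newton; it springs back when let go.
- plate: loose flat steel plate, 70 (x) x 110 (y) x 5 mm, 0.2 to 0.4 kg, origin at the centre of its underside. It lies in the tray, +y end 2 to 6 mm from the closed end, 3 mm free each side: no room for fingers. Touch its top slowly (10 mm/s or less) near the +y end and drag to -y, pressing with 8 to 13 N (less may slip). Let go with its centre 20 mm past the edge, it tips and falls.
- bin: loose open grey steel bin, outside 130 (x) x 170 (y) x 65 mm high, walls and floor 4 mm, 0.45 kg, origin at the centre of its underside, z up. A black upright grip stands on the outside of its -y wall; the bin may be dragged over the bench by it. It fits under the shelf's overhang.
- bin_grip (a point): point to grasp on the bin's grip, 85 mm above the bin's underside, 92 mm from its centre towards -y; the grip is 14 mm thick along the bin's y, 40 mm wide along its x, and rises from 32 to 102 mm, that is 37 mm above the rim.
- spool: bystander: dark wire spool, 64 mm across, 40 mm high, origin at the centre of its underside
- jar: bystander: pale jar with a cap, 56 mm across, 85 mm high, origin at the centre of its underside
- socket: bystander: steel socket, 38 mm across, 50 mm high, origin at the centre of its underside
Not all that is in view belongs to the job. There is more than one size of the plate; the one meant has the size given above.

How it is judged (in metres and radians):
On the way:
1. the bin stands flat on the bench under the open end of the tray, the plate still in the tray (x of bin in the frame of tray_end between -0.045 and 0.045 m and y of bin in the frame of tray_end between -0.105 and 0.03 m and angle between bin's own z axis and vertical below 0.06 rad and height (world z) of bin below 0.008 m and z of plate in the frame of tray_end above -0.009 m), for 0.2 s.
At the end, for the whole second after the job is handed in: The plate rests in the bin (its centre inside the walls and below the rim, one end may lean on a wall), and the bin stands flat on the bench, still under the open end of the tray (within 65 mm to either side of it; its centre from 50 mm under the shelf to 125 mm out from it) (x of plate in the frame of bin between -0.065 and 0.065 m and y of plate in the frame of bin between -0.085 and 0.085 m and z of plate in the frame of bin below 0.06 m and linear speed of each of plate, bin below 0.02 m/s and angle between bin's own z axis and vertical below 0.06 rad and height (world z) of bin below 0.008 m and x of bin in the frame of tray_end between -0.065 and 0.065 m and y of bin in the frame of tray_end between -0.125 and 0.05 m); the robot touches nothing.
It fails at once if the plate is pressed or pushed with 16 N or more (contact force between any of the arm, the fingers and plate above 16 N).
It fails at once if the shelf or its tray is pushed with 16 N or more (contact force between any of the arm, the fingers and stand above 16 N).
It fails at once if the plate is lifted out of the tray (z of plate in the frame of tray_end above 0.025 m).
It fails at once if the spool, the jar or the socket is moved by more than 20 mm (distance of any of spool, jar, socket from where it was at the start of the episode above 0.02 m).
It also fails if it takes over 59 s, if anything falls off the work surface, if the arm or the gripper's body presses on something with over 40 N, if the wrist force passes 120 N, or if a joint passes its speed limit or range.

### The arm

A 6-joint arm with a two-finger parallel gripper is mounted at the origin on the work surface. World frame = base frame: x ahead of the robot, y to its left, z up, the work surface at z = 0. Lengths are in m, angles in degrees, forces in N, time in s.
With the tool pointing down it reaches from about 0.4 to 0.825 m from the base axis. Payload 7 kg.
Tool frame: the origin (TCP) lies between the finger pads; the fingertips stand 11 mm ahead of it and the grasp point (between the pads) lies 8 mm behind it (r.tcp_to_tips is the distance from the TCP to the fingertips, in m); x points along the fingers, y is the direction in which the jaws open and shut, and the axes are right-handed (so a half turn about x gives the same grasp; the last joint's range is limited). The gripper opens to 88 mm and grips with 3 to 60 N. Pads are 19 mm wide; open, the fingers measure 130 mm over their backs; the gripper's body (78 mm by 193 mm) begins 47 mm behind the grasp point.
Start: joints at [90.361, 20.546, 0.682, 0, -70.136, -16.507], TCP at [0.188, 0.648, 0.238] pointing down, gripper open.
Joint ranges: [-176.03, 176.03], [-82.01, 121.73], [-58.28, 71.71], [-173.87, 95.51], [-174.79, -0.11], [-173.66, 173.66]. Speed limits (degrees/s): [136.94, 136.94, 172.46, 180, 180, 180].

### API

Orientations are given as [roll, pitch, yaw] about the fixed x, y, z axes, in that order (R = Rz(yaw) Ry(pitch) Rx(roll)).
In Python, from plant import r gives the robot as it stands.
- The arm moves only by the tool arm_command, never from a script. Its argument "plan" is a list of rows, each an object of numbers: "dx", "dy", "dz": the shift along the tool's x, y, z each as a share of 0.02 m, from -1 to 1; "wx", "wy", "wz": the turn, a rotation vector about the tool's x, y, z each as a share of 0.08 rad, from -1 to 1. In form: [{"dx": .., "dy": .., "dz": .., "wx": .., "wy": .., "wz": ..}, ...]. A call has 1 to 20 rows; each row shifts and turns the pose as measured when the row begins, along the tool's axes as they then stand; what a row does not reach is not made up. A row lasts 1/12 s, in which the tool goes at most 41.7 mm and 7.16 degrees, less where a joint would pass 70% of its speed; a pose out of reach is approached as far as the arm can. A call with a number of a shift or a turn outside -1 to 1 is refused whole. A call with a gripper value outside its range is refused whole. "fingers" is the closure, from -1 (fully open) to 1 (shut), so that 0 is half open, set as the call begins (left out, the last holds). The fingers move at their own pace and stop on an object; "force" is the grip in N (left out, the last holds). Time passes only in rows, so rows that do not move let the fingers close. It gives the time, the measured TCP pose, the force and the opening at its end, in the units of the state.
- r.get_state(): the state, without advancing time (a new reading comes with each control period).
- r.capture(name): name is "scene" or "top" or "wrist"; returns (picture, depth): 420x560x3 uint8, red, green, blue; 420x560 float32, m along the optical axis (not along the pixel's ray), 0 where there is no reading.
- r.camera_model(name): a dict with "vertical_fov" (degrees; the focal length in pixels is half the picture's height over the tangent of half this angle, whatever the lens; pixels are square), "cx", "cy" (the principal point, pixels), "dist" ([k1, k2, p1, p2, k3] as OpenCV has them; the pictures are not rectified), "R" (3x3) and "t" (3): a world point X has camera coordinates R X + t. Camera axes: x right, y down, z forward; pixel columns grow to the right and rows downward; lengths in m; the calibration is good to about 2 mm. A picture is of the moment at which its call begins: read the wrist's pose just before it. camera_model takes no time and is no camera call; for the wrist camera it gives the pose at the moment of the call.
- r.close_job(): hands the job in, once; it reports no verdict.
Trained networks look in the newest picture that a camera, given by its name, has taken for a name from the list of things; names that differ only in an ending like _2 or _b are one class to them, and where a whole thing is asked for, a point or a joint stands for the part that bears it (a point fixed in the world has none). Each returns a list of dicts, best first, with "score" (0 to 1); they miss things now and then, are a little off and sometimes report something else, mostly with a low value. They report only what shows in the picture. A call takes as long as a camera call. They do not tell look-alikes from the thing itself.
- r.cut_out(camera, query): "mask" (420x560 bool, what is visible of it) and "bbox" ([left, top, width, height] in pixels, round what is visible of it).
- r.spot_point(camera, query): "centre" ([column, row] in pixels: a listed point, or the origin of a listed thing).
The state is a dict: "time_s": time; "joints": joint angles; "qd": joint speeds; "joint_torque": joint torques, N m; "tcp_pos": TCP position; "eef_rot": TCP orientation; "contact_force": force on the tool from outside, world axes, zero at the start; "moment": the same for the moment, N m; "gripper_width": finger opening in m.
Only numpy, scipy, OpenCV 4.12 (cv2) and the standard library are available. Lean on these libraries where they do the work, as an engineer would, in place of code of your own. Each camera call takes 0.05 s, during which the arm holds its last target.

## Working session

There is one attempt and no reset: what is moved stays moved. The work goes in short steps, Python scripts to look and compute and a tool call to move; the robot and the scene stay as the last step left them, time stands still between calls to the robot, and variables do not carry over. Pictures are saved under pics/ and viewed, and the job is handed in when it is done.

Besides the shell and the picture viewer there is one more tool, called after "Call:" as a command line: name --argument value ..., lists and objects as JSON in quotes. arm_command: Moves the arm, as the interface text tells. Shift numbers are shares of 0.02 m and turn numbers shares of 0.08 rad, none past 1 either way. Its arguments: {"type":"object","properties":{"plan":{"type":"array","items":{"type":"object","properties":{"dx":{"type":"number"},"dy":{"type":"number"},"dz":{"type":"number"},"wx":{"type":"number"},"wy":{"type":"number"},"wz":{"type":"number"}}}},"fingers":{"type":"number"},"force":{"type":"number"}},"required":["plan"]}

```bash
ls; mkdir -p pics; python3 - <<'E'
from plant import r
import cv2,numpy as np
print(r.get_state())
for n in ["scene","top","wrist"]:
    p,d=r.capture(n); cv2.imwrite(f"pics/a_{n}.png",p[:,:,::-1]); np.save(f"pics/a_{n}.npy",d)
    m=r.camera_model(n); print(n,m)
E
```

```text
pics
{'time_s': 0.0, 'joints': array([ 9.03613195e+01,  2.05903972e+01,  6.34041380e-01, -1.98614998e-02,
       -7.01359451e+01, -1.65061216e+01]), 'qd': array([ 0.00623905, -0.06074919, -0.02659226,  0.01212138, -0.03691536,
       -0.01852313]), 'joint_torque': array([ 3.00504162e-04, -5.82720780e+01,  2.93054241e+01,  6.99713320e+00,
        6.78488650e-03, -1.61648632e-04]), 'tcp_pos': array([0.18759817, 0.64791764, 0.23663724]), 'eef_rot': array([  95.07180952,   89.90582893, -101.07975636]), 'contact_force': array([ 0.79905592, -0.2759367 , -0.42068555]), 'moment': array([-0.05111565, -0.02505425, -0.03576456]), 'gripper_width': 0.0875006444999284}
scene {'vertical_fov': 57.389463926883344, 'cx': 276.94945542856465, 'cy': 216.07485914005701, 'dist': array([-0.03818593,  0.        ,  0.        ,  0.        ,  0.        ]), 'R': array([[-0.53779336,  0.84307262, -0.00262008],
       [ 0.48808729,  0.30881236, -0.81633677],
       [-0.68742207, -0.44029932, -0.57757027]]), 't': array([ 0.35156203, -0.19361709,  1.27977322])}
top {'vertical_fov': 51.73367220617817, 'cx': 276.51281017256764, 'cy': 209.22703513827474, 'dist': array([-0.06402527,  0.        ,  0.        ,  0.        ,  0.        ]), 'R': array([[ 0.02052949, -0.99977376,  0.00556567],
       [-0.98918217, -0.02112012, -0.14516397],
       [ 0.14524868, -0.00252532, -0.98939196]]), 't': array([-0.06797414,  0.58158396,  0.94483458])}
wrist {'vertical_fov': 59.71623720239553, 'cx': 277.69104126144276, 'cy': 206.28049135622652, 'dist': array([-0.07635484,  0.        ,  0.        ,  0.        ,  0.        ]), 'R': array([[-2.79237825e-01, -9.60221973e-01, -1.35236666e-05],
       [-9.26076992e-01,  2.69304555e-01,  2.64303729e-01],
       [-2.53786606e-01,  7.38161223e-02, -9.64439495e-01]]), 't': array([ 0.67415145, -0.03307396,  0.38984647])}
```

View pics/a_scene.png

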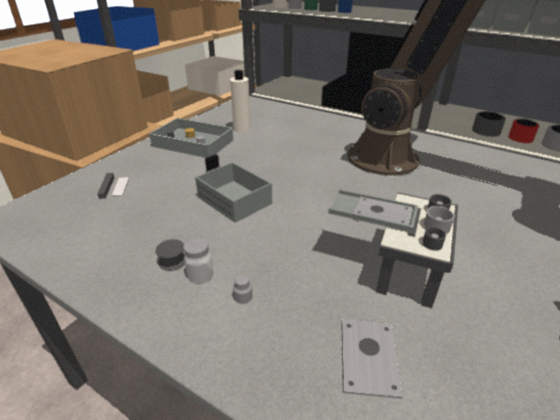

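View pics/a_top.png

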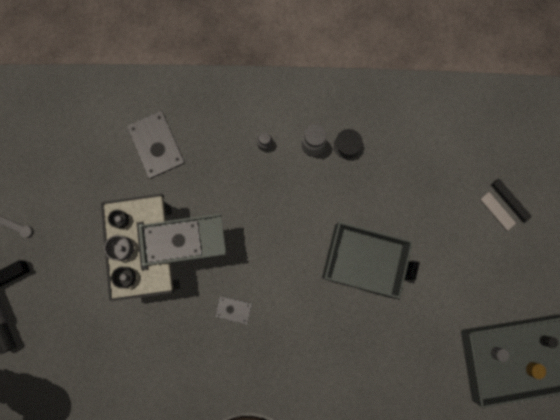

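View pics/a_wrist.png

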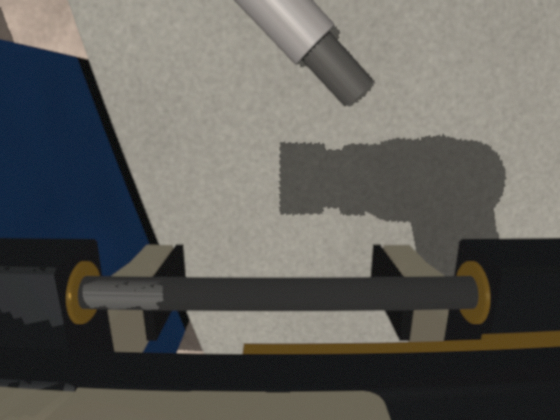

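The top view shows the stand on the left: board about (137,247), tray open end at column 224, plate at (172,240). The bin is at (368,262) with its grip at (412,271). Spool, jar and socket sit along row 140. Next I'll measure these.

```bash
cat > h.py <<'E'
import numpy as np, cv2
def cloud(m,d):
    f=210/np.tan(np.radians(m["vertical_fov"]/2))
    K=np.array([[f,0,m["cx"]],[0,f,m["cy"]],[0,0,1]])
    h,w=d.shape
    uv=np.stack(np.meshgrid(np.arange(w),np.arange(h)),-1).reshape(-1,1,2).astype(np.float64)
    n=cv2.undistortPoints(uv,K,np.array(m["dist"])).reshape(h,w,2)
    P=np.concatenate([n*d[...,None],d[...,None]],-1)
    X=(P-np.array(m["t"]))@np.array(m["R"])
    X[d<=0]=np.nan
    return X
def project(m,X):
    f=210/np.tan(np.radians(m["vertical_fov"]/2))
    K=np.array([[f,0,m["cx"]],[0,f,m["cy"]],[0,0,1]])
    return cv2.projectPoints(np.atleast_2d(np.array(X,float)),cv2.Rodrigues(np.array(m["R"]))[0],np.array(m["t"]),K,np.array(m["dist"]))[0].reshape(-1,2)
E
python3 - <<'E'
from plant import r
from h import *
d=np.load("pics/a_top.npy"); m=r.camera_model("top"); X=cloud(m,d); np.save("pics/X.npy",X)
for c,w in [((240,180),'bench'),((368,262),'binfloor'),((412,271),'grip'),((216,240),'tray'),((160,240),'plate'),((120,230),'board'),((155,205),'board')]:
    print(w,c,X[c[1],c[0]].round(4))
# heights maps region
h=X[...,2]
print('bench z',np.nanmedian(h[100:120,200:230]))
r.capture("top")
for q in ["bin","plate","stand","spool","jar","socket"]:
    for o in r.cut_out("top",q)[:3]:
        mk=o["mask"]; p=X[mk]; print(q,round(o["score"],2),o["bbox"],np.nanmedian(p,0).round(3), np.nanpercentile(p[:,2],[5,50,95]).round(3))
for q in ["bin_grip","tray_end","bin","plate"]:
    print(q,[(round(o["score"],2),np.round(o["centre"],1)) for o in r.spot_point("top",q)[:3]])
E
```

```text
bench (240, 180) [ 0.6586  0.0334 -0.0014]
binfloor (368, 262) [ 0.4683 -0.2719  0.0068]
grip (412, 271) [ 0.4481 -0.3454  0.1011]
tray (216, 240) [0.5036 0.0677 0.1286]
plate (160, 240) [0.5003 0.1813 0.1375]
board (120, 230) [0.5203 0.2712 0.1218]
board (155, 205) [0.5746 0.2001 0.1228]
bench z 2.1467851654539842e-05
bin 0.95 [323.3, 221.0, 96.6, 76.1] [ 0.47  -0.273  0.005] [0.001 0.005 0.067]
plate 0.93 [219.8, 292.9, 27.5, 29.4] [0.353 0.039 0.003] [0.    0.003 0.006]
plate 0.85 [146.3, 222.9, 56.3, 39.8] [0.498 0.156 0.135] [0.132 0.135 0.137]
plate 0.7 [125.2, 111.6, 59.1, 68.3] [0.74  0.242 0.006] [0.003 0.006 0.009]
stand 0.72 [98.7, 192.7, 128.1, 107.5] [0.492 0.226 0.125] [0.12  0.125 0.149]
spool 0.56 [337.8, 127.7, 24.4, 31.7] [ 0.744 -0.222  0.039] [0.003 0.039 0.042]
jar 0.7 [303.6, 125.9, 23.2, 29.8] [ 0.737 -0.136  0.083] [0.022 0.083 0.087]
socket 0.74 [257.5, 131.7, 10.3, 23.9] [ 0.742 -0.023  0.043] [0.012 0.043 0.052]
bin_grip [(0.75, array([409.1, 272.1])), (0.35, array([263.4, 144. ]))]
tray_end [(0.84, array([222.1, 233.1]))]
bin [(0.73, array([361.1, 257.9]))]
plate [(0.95, array([233.2, 309.6])), (0.89, array([172.4, 240.1])), (0.82, array([153.2, 144.9]))]
```

```bash
python3 - <<'E'
from plant import r
from h import *
X=np.load("pics/X.npy"); h=X[...,2]
def rect(mask,name):
    p=X[mask]; p=p[np.isfinite(p[:,0])]
    R=cv2.minAreaRect(p[:,:2].astype(np.float32)*1000)
    print(name,len(p),np.round(R[0],1),np.round(R[1],1),round(R[2],2),'z',np.median(p[:,2]).round(4))
uv=np.indices(h.shape); row,col=uv
def box(a,b,c,d): return (col>=a)&(col<=b)&(row>=c)&(row<=d)
rim=box(315,410,215,305)&(h>0.058)&(h<0.072); rect(rim,'binrim')
rect(box(400,425,250,290)&(h>0.09)&(h<.11),'grip')
rect(box(95,175,190,305)&(h>0.116)&(h<.1265),'board')
rect(box(140,232,205,275)&(h>0.1265)&(h<.145),'tray+rim')
fl=box(200,232,215,265)&(h>0.115)&(h<.145); rect(fl,'tray end part')
r.capture("top"); pl=[o for o in r.cut_out("top","plate") if abs(o["bbox"][0]-146)<12]
if pl: rect(pl[0]["mask"]&(h>.12),'plate'); 
np.set_printoptions(linewidth=250)
print(np.round(h[205:272:3,134:236:3]*1000).astype(float))
E
python3 - <<'E'
import cv2
p=cv2.imread("pics/a_top.png")[180:310,90:250]; cv2.imwrite("pics/a_crop.png",cv2.resize(p,None,fx=4.5,fy=4.5,interpolation=cv2.INTER_CUBIC)*1)
E
```

```text
binrim 589 [ 470.9 -265.8] [179.7 130.3] 76.21 z 0.0643
grip 156 [ 451.1 -350.1] [14.7 40.4] 74.31 z 0.1011
board 3648 [486.7 236.2] [208.7 132.9] 9.31 z 0.1234
tray+rim 3445 [509.5 142.2] [144.5 176.7] 9.22 z 0.1339
tray end part 970 [512.   79.6] [84.4 51.9] 9.48 z 0.1292
plate 1731 [498.4 155.6] [ 70.2 108.1] 9.58 z 0.1347
[[123. 122. 126. 124. 122. 126. 122. 123. 125. 125. 109.  35.  -2.   2.  -2.  -1.  -1.  -0.   1.   0.   2.   0.  -0.  -1.   1.  -2.  -4.   2.  -3.  -4.   2.  -2.  -3.  -0.]
 [122. 126. 125. 123. 126. 123. 125. 123. 123. 124. 114.  37.   6.  -2.   0.  -2.   1.  -0.  -2.   1.  -2.   2.  -2.   2.  -4.  -3.   1.  -2.  -0.  -2.  -1.  -0.   2.  -1.]
 [119. 121. 124. 123. 121. 124. 122. 124. 121. 124. 114.  40.  10.  -2.   3.   1.   1.  -2.   1.   5.  -0.  -3.  -0.   1.  -1.   1.  -1.   1.  -1.   2.  -2.   2.   1.  -2.]
 [123. 124. 124. 123. 121. 125. 126. 122. 125. 126. 120.  15.   8.   1.  -1.  -2.  -1.  -1.   0.   0.  -1.  -3.   1.  -3.   0.  -3.  -0.   2. 138.   2.   2.   1.   1.   1.]
 [120. 123. 126. 124. 124. 123. 125. 121. 122. 125. 123.   2.  -4.  -1.  -4.  -3
[... 2507 characters left out ...]
.   1.]
 [120. 122. 126. 140. 132. 131. 137. 140. 138. 138. 137. 124. 113.   1.  -5.   1.  -2.  -2.   1.   1.  -1.   2.  -4.  -1.  -0.   2.   2.   1.  -2.   1.   1.   1.  -2.   2.]
 [123. 122. 125. 134. 130. 122. 123. 126. 123. 126. 123. 126. 113.  -1.  -1.   1.   1.  -0.  -4.   1.  -2.   1.  -1.  -2.  -3.  -1.  -0.  -3.   1.   2.  -0.  -2.  -1.  -3.]
 [126. 124. 124. 127. 127. 125.  nan 124. 123. 124. 124. 124. 115.   0.  -2.  -0.  -1.   1.   2.   4.   0.  -2.   1.  -3.  -1.  -2.   0.  -3.   2.  -0.   2.  -1.   1.  -3.]
 [128. 123. 123. 125. 123. 126. 123. 121. 123. 122. 123. 127. 119.  -1.  -0.  -2.  -3.   0.  -1.   2.   1.   0.  -0.  -0.  -1.   1.  -3.  -2.  -1.   3.   1.  -4.   2.  -0.]]
```

View pics/a_crop.png

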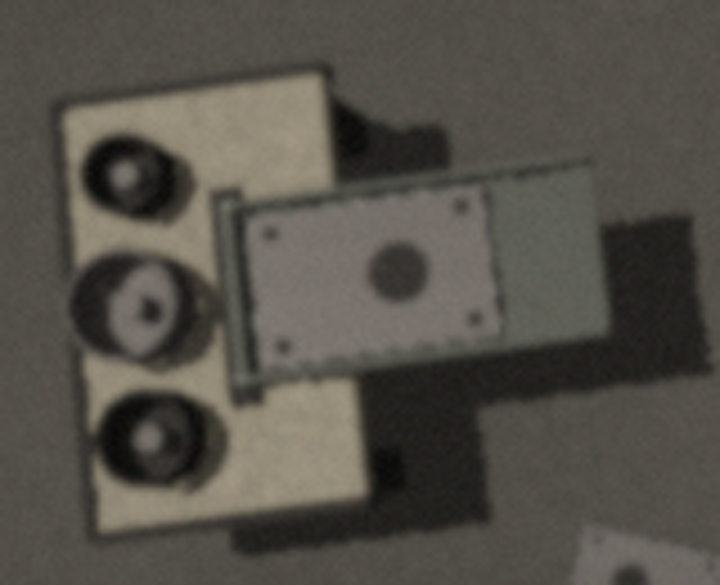

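```bash
cat >> h.py <<'E'
from scipy.spatial.transform import Rotation as Ro
def tool(s): return Ro.from_euler('xyz',s["eef_rot"],degrees=True).as_matrix()
def go(s,pos,R=None):
    """shift in tool axes (units 0.02) and rotvec (units .08) to reach pos,R"""
    T=tool(s); d=T.T@(np.array(pos)-s["tcp_pos"])/0.02
    w=np.zeros(3) if R is None else Ro.from_matrix(T.T@R).as_rotvec()/0.08
    return d,w
def down(yaw_of_y):
    a=np.radians(yaw_of_y); y=np.array([np.cos(a),np.sin(a),0]); x=np.array([0,0,-1.]); return np.stack([x,y,np.cross(x,y)],1)
E
python3 - <<'E'
from plant import r
from h import *
s=r.get_state(); print(tool(s).round(3)); print(r.tcp_to_tips)
for a in (75.5,-104.5): print(a,go(s,[.451,-.350,.24],down(a)))
E
```

```text
[[ 0.    -0.278 -0.961]
 [ 0.    -0.961  0.278]
 [-1.    -0.    -0.   ]]
0.011
75.5 (array([ -0.12257812,  44.28771956, -26.52682738]), array([3.89104421e+01, 6.91207731e-04, 4.37395685e-05]))
-104.5 (array([ -0.12257812,  44.28771956, -26.52682738]), array([-3.59466052e-01, -2.81007821e-05,  4.44071089e-04]))
```

Call:
arm_command --plan '[{"dy": 0.45,"dz": -1},{"dy": 0.45,"dz": -1},{"dy": 0.45,"dz": -1},{"dy": 0.45,"dz": -1},{"dy": 0.45,"dz": -1},{"dy": 0.45,"dz": -1},{"dy": 0.45,"dz": -1},{"dy": 0.45,"dz": -1},{"dy": 0.45,"dz": -1},{"dy": 0.45,"dz": -1},{"dy": 0.45,"dz": -1},{"dy": 0.45,"dz": -1},{"dy": 0.45,"dz": -1},{"dy": 0.45,"dz": -1},{"dy": 0.5,"dz": -1},{"dy": 0.5,"dz": -1},{"dy": 1,"dz": -0.55},{"dy": 1,"dz": -0.55},{"dy": 1,"dz": -0.55},{"dy": 1,"dz": -0.55}]'

```text
schema error: expected keys dx, dy, dz, wx, wy, wz
```

Call:
arm_command --plan '[{"dx": 0,"dy": 0.45,"dz": -1,"wx": 0,"wy": 0,"wz": 0},{"dx": 0,"dy": 0.45,"dz": -1,"wx": 0,"wy": 0,"wz": 0},{"dx": 0,"dy": 0.45,"dz": -1,"wx": 0,"wy": 0,"wz": 0},{"dx": 0,"dy": 0.45,"dz": -1,"wx": 0,"wy": 0,"wz": 0},{"dx": 0,"dy": 0.45,"dz": -1,"wx": 0,"wy": 0,"wz": 0},{"dx": 0,"dy": 0.45,"dz": -1,"wx": 0,"wy": 0,"wz": 0},{"dx": 0,"dy": 0.45,"dz": -1,"wx": 0,"wy": 0,"wz": 0},{"dx": 0,"dy": 0.45,"dz": -1,"wx": 0,"wy": 0,"wz": 0},{"dx": 0,"dy": 0.45,"dz": -1,"wx": 0,"wy": 0,"wz": 0},{"dx": 0,"dy": 0.45,"dz": -1,"wx": 0,"wy": 0,"wz": 0},{"dx": 0,"dy": 0.45,"dz": -1,"wx": 0,"wy": 0,"wz": 0},{"dx": 0,"dy": 0.45,"dz": -1,"wx": 0,"wy": 0,"wz": 0},{"dx": 0,"dy": 0.45,"dz": -1,"wx": 0,"wy": 0,"wz": 0},{"dx": 0,"dy": 0.45,"dz": -1,"wx": 0,"wy": 0,"wz": 0},{"dx": 0,"dy": 0.5,"dz": -1,"wx": 0,"wy": 0,"wz": 0},{"dx": 0,"dy": 0.5,"dz": -1,"wx": 0,"wy": 0,"wz": 0},{"dx": 0,"dy": 1,"dz": -0.55,"wx": 0,"wy": 0,"wz": 0},{"dx": 0,"dy": 1,"dz": -0.55,"wx": 0,"wy": 0,"wz": 0},{"dx": 0,"dy": 1,"dz": -0.55,"wx": 0,"wy": 0,"wz": 0},{"dx": 0,"dy": 1,"dz": -0.55,"wx": 0,"wy": 0,"wz": 0}]'

```text
time_s: 2.47
tcp_pos: [0.487, 0.32, 0.2372]
eef_rot: [-109.5, 89.8, 54.8]
contact_force: [0.6, 1.0, -0.6]
gripper_width: 0.0874
```

```bash
python3 - <<'E'
from plant import r
from h import *
s=r.get_state(); m=r.camera_model("wrist"); p,d=r.capture("wrist"); cv2.imwrite("pics/b_wrist.png",p[:,:,::-1]); np.save("pics/b_wrist.npy",d)
print(tool(s).round(3)); print(-np.array(m["R"]).T@m["t"], m["R"][2]); 
import pickle; pickle.dump(m,open("pics/b_m.pkl","wb"))
print(project(m,[[.516,.053,.13],[.4984,.1556,.135]]))
E
```

```text
[[ 0.002 -0.272 -0.962]
 [ 0.002 -0.962  0.272]
 [-1.    -0.003 -0.001]]
[0.55583211 0.29938652 0.3851564 ] [-0.25258628  0.07543638 -0.96462921]
[[624.07801227  74.16483405]
 [501.25840052 133.63611892]]
```

View pics/b_wrist.png

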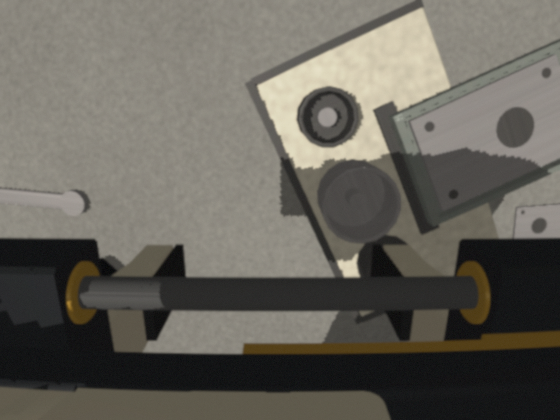

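The wrist view shows the stand board and cups at the centre and the plate and tray to the right, with the plate centred near (510,130). That agrees with the top-camera estimate, so I'm going on to the bin.

Call:
arm_command --plan '[{"dx": 0,"dy": 1,"dz": -0.5,"wx": 0,"wy": 0,"wz": 0},{"dx": 0,"dy": 1,"dz": -0.5,"wx": 0,"wy": 0,"wz": 0},{"dx": 0,"dy": 1,"dz": -0.5,"wx": 0,"wy": 0,"wz": 0},{"dx": 0,"dy": 1,"dz": -0.5,"wx": 0,"wy": 0,"wz": 0},{"dx": 0,"dy": 1,"dz": -0.5,"wx": 0,"wy": 0,"wz": 0},{"dx": 0,"dy": 1,"dz": -0.5,"wx": 0,"wy": 0,"wz": 0},{"dx": 0,"dy": 1,"dz": -0.5,"wx": 0,"wy": 0,"wz": 0},{"dx": 0,"dy": 1,"dz": -0.5,"wx": 0,"wy": 0,"wz": 0},{"dx": 0,"dy": 1,"dz": -0.5,"wx": 0,"wy": 0,"wz": 0},{"dx": 0,"dy": 1,"dz": -0.5,"wx": 0,"wy": 0,"wz": 0},{"dx": 0,"dy": 1,"dz": -0.1,"wx": 0,"wy": 0,"wz": 0},{"dx": 0,"dy": 1,"dz": -0.1,"wx": 0,"wy": 0,"wz": 0},{"dx": 0,"dy": 1,"dz": -0.1,"wx": 0,"wy": 0,"wz": 0},{"dx": 0,"dy": 1,"dz": -0.1,"wx": 0,"wy": 0,"wz": 0},{"dx": 0,"dy": 1,"dz": -0.1,"wx": 0,"wy": 0,"wz": 0},{"dx": 0,"dy": 1,"dz": -0.1,"wx": 0,"wy": 0,"wz": 0},{"dx": 0,"dy": 1,"dz": -0.1,"wx": 0,"wy": 0,"wz": 0},{"dx": 0,"dy": 1,"dz": -0.1,"wx": 0,"wy": 0,"wz": 0},{"dx": 0,"dy": 1,"dz": -0.1,"wx": 0,"wy": 0,"wz": 0},{"dx": 0,"dy": 1,"dz": -0.1,"wx": 0,"wy": 0,"wz": 0}]'

```text
time_s: 4.18
tcp_pos: [0.4938, -0.1197, 0.2398]
eef_rot: [-136.5, 89.4, 27.8]
contact_force: [0.1, -0.1, -0.7]
gripper_width: 0.0877
```

Call:
arm_command --plan '[{"dx": 0,"dy": 1,"dz": -0.1,"wx": 0,"wy": 0,"wz": 0},{"dx": 0,"dy": 1,"dz": -0.1,"wx": 0,"wy": 0,"wz": 0},{"dx": 0,"dy": 1,"dz": -0.1,"wx": 0,"wy": 0,"wz": 0},{"dx": 0,"dy": 1,"dz": -0.1,"wx": 0,"wy": 0,"wz": 0},{"dx": 0,"dy": 1,"dz": -0.1,"wx": 0,"wy": 0,"wz": 0},{"dx": 0,"dy": 1,"dz": -0.1,"wx": 0,"wy": 0,"wz": 0},{"dx": 0,"dy": 1,"dz": -0.1,"wx": 0,"wy": 0,"wz": 0},{"dx": 0,"dy": 1,"dz": -0.1,"wx": 0,"wy": 0,"wz": 0},{"dx": 0,"dy": 1,"dz": -0.1,"wx": 0,"wy": 0,"wz": 0},{"dx": 0,"dy": 1,"dz": -0.1,"wx": 0,"wy": 0,"wz": 0},{"dx": 0,"dy": 1,"dz": -0.1,"wx": 0,"wy": 0,"wz": 0}]'

```text
time_s: 5.1
tcp_pos: [0.4524, -0.3484, 0.241]
eef_rot: [-148.8, 89.1, 15.5]
contact_force: [0.3, 0.9, 0.1]
gripper_width: 0.0872
```

```bash
python3 - <<'E'
from plant import r
from h import *
s=r.get_state(); m=r.camera_model("wrist"); p,d=r.capture("wrist"); cv2.imwrite("pics/c_wrist.png",p[:,:,::-1]); np.save("pics/c_wrist.npy",d)
print(s["time_s"],s["tcp_pos"],s["joints"].round(1),s["contact_force"].round(1))
d,w=go(s,[.451,-.350,.082],down(-104.5)); print(d.round(2),w.round(2))
X=cloud(m,np.load("pics/c_wrist.npy")); h=X[...,2]
k=(h>.085)&(h<.115)&(abs(X[...,0]-.451)<.06)&(abs(X[...,1]+.35)<.06)
if k.sum()>20: print(k.sum(),cv2.minAreaRect(X[k][:,:2].astype(np.float32)*1000),np.median(X[k][:,2]))
E
```

```text
5.1 [ 0.45236823 -0.34836621  0.24098888] [-18.3  10.4 -12.6  -0.5 -66.3  92.8] [0.3 0.9 0.1]
[7.95 0.16 0.15] [-0.27 -0.16  0.1 ]
869 ((449.7995910644531, -349.52728271484375), (13.999006271362305, 39.5413703918457), 75.90069580078125) 0.10250041675548165
```

View pics/c_wrist.png

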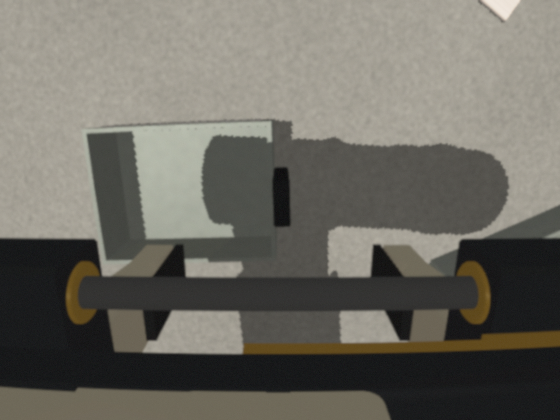

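The wrist view shows the grip at (283,197), between the jaw lines. I'll descend and close on it.

Call:
arm_command --plan '[{"dx": 1,"dy": 0.16,"dz": 0.1,"wx": -0.2,"wy": -0.16,"wz": 0.1},{"dx": 1,"dy": 0,"dz": 0,"wx": 0,"wy": 0,"wz": 0},{"dx": 1,"dy": 0,"dz": 0,"wx": 0,"wy": 0,"wz": 0},{"dx": 1,"dy": 0,"dz": 0,"wx": 0,"wy": 0,"wz": 0},{"dx": 1,"dy": 0,"dz": 0,"wx": 0,"wy": 0,"wz": 0},{"dx": 1,"dy": 0,"dz": 0,"wx": 0,"wy": 0,"wz": 0},{"dx": 0.9,"dy": 0,"dz": 0,"wx": 0,"wy": 0,"wz": 0},{"dx": 0.5,"dy": 0,"dz": 0,"wx": 0,"wy": 0,"wz": 0}]'

```text
time_s: 5.82
tcp_pos: [0.4515, -0.3585, 0.0916]
eef_rot: [157.9, 89.4, -37.2]
contact_force: [-0.9, 0.4, -0.2]
gripper_width: 0.0873
```

```bash
python3 - <<'E'
from plant import r
from h import *
s=r.get_state(); print(s["time_s"],s["tcp_pos"],tool(s).round(3))
d,w=go(s,[.4505,-.350,.082],down(-104.5)); print(d.round(2),w.round(2))
E
```

```text
5.8167 [ 0.45153817 -0.35852971  0.09156378] [[ 0.008 -0.26  -0.966]
 [-0.006 -0.966  0.26 ]
 [-1.     0.004 -0.01 ]]
[ 0.48 -0.4   0.17] [-0.12 -0.12 -0.05]
```

Call:
arm_command --plan '[{"dx": 0.45,"dy": -0.4,"dz": 0.17,"wx": -0.12,"wy": -0.12,"wz": -0.05}]'

```text
time_s: 5.9
tcp_pos: [0.4503, -0.3504, 0.0817]
eef_rot: [20.7, 90.0, -173.8]
contact_force: [-0.3, -0.4, 1.0]
gripper_width: 0.0877
```

Call:
arm_command --plan '[{"dx": 0,"dy": 0,"dz": 0,"wx": 0,"wy": 0,"wz": 0},{"dx": 0,"dy": 0,"dz": 0,"wx": 0,"wy": 0,"wz": 0},{"dx": 0,"dy": 0,"dz": 0,"wx": 0,"wy": 0,"wz": 0},{"dx": 0,"dy": 0,"dz": 0,"wx": 0,"wy": 0,"wz": 0},{"dx": 0,"dy": 0,"dz": 0,"wx": 0,"wy": 0,"wz": 0},{"dx": 0,"dy": 0,"dz": 0,"wx": 0,"wy": 0,"wz": 0}]' --fingers 1 --force 30

```text
time_s: 6.4
tcp_pos: [0.4516, -0.3492, 0.0835]
eef_rot: [163.0, 90.0, -31.4]
contact_force: [0.7, -0.5, 0.0]
gripper_width: 0.0532
```

```bash
python3 - <<'E'
from plant import r
from h import *
s=r.get_state(); print(s["time_s"],s["tcp_pos"],tool(s).round(3),s["contact_force"],s["gripper_width"])
# goal grip pose: bin centre -0.042 in tray_end => grip at -0.134
e=np.array([.516,.053]); u=np.array([np.sin(np.radians(9.5)),-np.cos(np.radians(9.5))])
g=e+u*.134; print(g)
d,w=go(s,[*g,s["tcp_pos"][2]],down(-80.5)); print(d.round(2),w.round(2))
E
```

```text
6.4 [ 0.45161898 -0.34922472  0.08346805] [[ 0.001 -0.249 -0.969]
 [-0.    -0.969  0.249]
 [-1.     0.    -0.001]] [ 0.71450052 -0.5021693   0.04041203] 0.053154462809758295
[ 0.53811638 -0.07916227]
[ -0.   -14.15  -0.83] [-5.21 -0.01 -0.  ]
```

Call:
arm_command --plan '[{"dx": 0,"dy": 0,"dz": 0,"wx": 0,"wy": 0,"wz": 0},{"dx": 0,"dy": 0,"dz": 0,"wx": 0,"wy": 0,"wz": 0},{"dx": 0,"dy": 0,"dz": 0,"wx": 0,"wy": 0,"wz": 0},{"dx": 0,"dy": 0,"dz": 0,"wx": 0,"wy": 0,"wz": 0},{"dx": 0,"dy": 0,"dz": 0,"wx": 0,"wy": 0,"wz": 0},{"dx": 0,"dy": 0,"dz": 0,"wx": 0,"wy": 0,"wz": 0},{"dx": 0,"dy": 0,"dz": 0,"wx": 0,"wy": 0,"wz": 0},{"dx": 0,"dy": 0,"dz": 0,"wx": 0,"wy": 0,"wz": 0}]'

```text
time_s: 7.07
tcp_pos: [0.4523, -0.3498, 0.0852]
eef_rot: [169.3, 89.8, -25.1]
contact_force: [1.0, 0.0, 0.4]
gripper_width: 0.0137
```

Call:
arm_command --plan '[{"dx": 0,"dy": -0.4,"dz": -0.03,"wx": -0.15,"wy": 0,"wz": 0},{"dx": 0,"dy": -0.7,"dz": -0.05,"wx": -0.28,"wy": 0,"wz": 0},{"dx": 0,"dy": -0.7,"dz": -0.06,"wx": -0.28,"wy": 0,"wz": 0},{"dx": 0,"dy": -0.7,"dz": -0.08,"wx": -0.28,"wy": 0,"wz": 0},{"dx": 0,"dy": -0.7,"dz": -0.1,"wx": -0.28,"wy": 0,"wz": 0},{"dx": 0,"dy": -0.69,"dz": -0.11,"wx": -0.28,"wy": 0,"wz": 0},{"dx": 0,"dy": -0.69,"dz": -0.13,"wx": -0.28,"wy": 0,"wz": 0},{"dx": 0,"dy": -0.69,"dz": -0.14,"wx": -0.28,"wy": 0,"wz": 0},{"dx": 0,"dy": -0.68,"dz": -0.16,"wx": -0.28,"wy": 0,"wz": 0},{"dx": 0,"dy": -0.68,"dz": -0.17,"wx": -0.28,"wy": 0,"wz": 0}]'

```text
time_s: 7.9
tcp_pos: [0.4948, -0.219, 0.0855]
eef_rot: [133.3, 89.6, -48.4]
contact_force: [-0.2, -1.7, 0.5]
gripper_width: 0.0138
```

```bash
python3 - <<'E'
from plant import r
from h import *
s=r.get_state(); print(s["time_s"],s["tcp_pos"],tool(s).round(3),s["contact_force"],s["gripper_width"])
g=[.5381,-.0792]
d,w=go(s,[*g,.0832],down(-80.5)); print(d.round(2),w.round(2))
E
```

```text
7.9 [ 0.49484432 -0.21901803  0.08554517] [[ 0.005 -0.03  -1.   ]
 [-0.005 -1.     0.03 ]
 [-1.     0.005 -0.005]] [-0.20988835 -1.68388674  0.463928  ] 0.013840389013987878
[ 0.09 -7.05 -1.95] [-2.44 -0.05 -0.07]
```

Call:
arm_command --plan '[{"dx": 0,"dy": -0.67,"dz": -0.19,"wx": -0.22,"wy": 0,"wz": 0},{"dx": 0,"dy": -0.67,"dz": -0.2,"wx": -0.22,"wy": 0,"wz": 0},{"dx": 0,"dy": -0.67,"dz": -0.21,"wx": -0.22,"wy": 0,"wz": 0},{"dx": 0,"dy": -0.66,"dz": -0.22,"wx": -0.22,"wy": 0,"wz": 0},{"dx": 0,"dy": -0.66,"dz": -0.24,"wx": -0.22,"wy": 0,"wz": 0},{"dx": 0,"dy": -0.65,"dz": -0.25,"wx": -0.22,"wy": 0,"wz": 0},{"dx": 0,"dy": -0.65,"dz": -0.26,"wx": -0.22,"wy": 0,"wz": 0},{"dx": 0,"dy": -0.65,"dz": -0.27,"wx": -0.22,"wy": 0,"wz": 0},{"dx": 0,"dy": -0.64,"dz": -0.29,"wx": -0.22,"wy": 0,"wz": 0},{"dx": 0,"dy": -0.4,"dz": -0.2,"wx": -0.22,"wy": 0,"wz": 0}]'

```text
time_s: 8.73
tcp_pos: [0.5363, -0.0829, 0.0862]
eef_rot: [111.0, 89.4, -59.8]
contact_force: [-0.2, -3.8, 1.6]
gripper_width: 0.0134
```

```bash
python3 - <<'E'
from plant import r
from h import *
s=r.get_state(); print(s["time_s"],s["tcp_pos"],tool(s).round(3),s["contact_force"],s["gripper_width"])
g=[.5381,-.0792]
d,w=go(s,[*g,.083],down(-80.5)); print(d.round(2),w.round(2))
p,d=r.capture("top"); cv2.imwrite("pics/d_top.png",p[:,:,::-1]); X=cloud(r.camera_model("top"),d); np.save("pics/Xd.npy",X)
p,d=r.capture("scene"); cv2.imwrite("pics/d_scene.png",p[:,:,::-1])
E
```

```text
8.7333 [ 0.53632443 -0.08285579  0.08619922] [[ 0.005  0.16  -0.987]
 [-0.009 -0.987 -0.16 ]
 [-1.     0.009 -0.004]] [-0.15961971 -3.7962788   1.6472219 ] 0.013350556675276128
[ 0.16 -0.17 -0.12] [-0.06 -0.05 -0.12]
```

View pics/d_top.png

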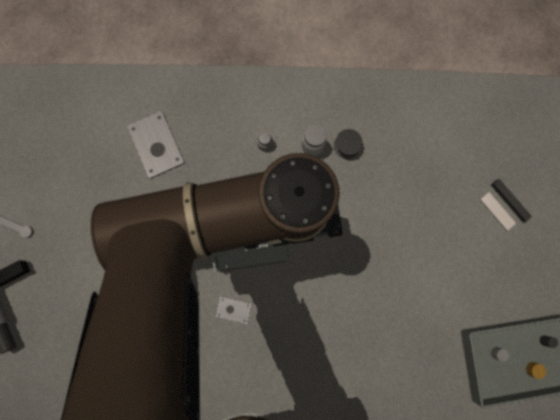

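View pics/d_scene.png

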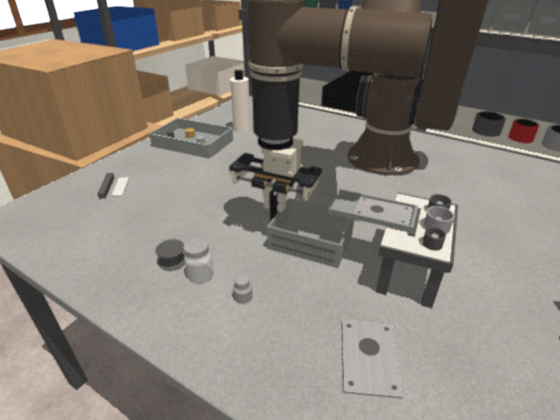

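The scene view shows the bin standing under the tray's open end at about (312,232), still held by its grip. I'll nudge it a little, release and rise.

Call:
arm_command --plan '[{"dx": 0.14,"dy": -0.17,"dz": -0.1,"wx": -0.06,"wy": -0.05,"wz": -0.1}]'

```text
time_s: 8.92
tcp_pos: [0.5376, -0.0803, 0.0848]
eef_rot: [72.5, 89.8, -97.8]
contact_force: [-8.2, -21.1, 37.3]
gripper_width: 0.0135
```

Call:
arm_command --plan '[{"dx": 0,"dy": 0,"dz": 0,"wx": 0,"wy": 0,"wz": 0},{"dx": 0,"dy": 0,"dz": 0,"wx": 0,"wy": 0,"wz": 0},{"dx": 0,"dy": 0,"dz": 0,"wx": 0,"wy": 0,"wz": 0},{"dx": 0,"dy": 0,"dz": 0,"wx": 0,"wy": 0,"wz": 0},{"dx": 0,"dy": 0,"dz": 0,"wx": 0,"wy": 0,"wz": 0},{"dx": 0,"dy": 0,"dz": 0,"wx": 0,"wy": 0,"wz": 0}]' --fingers -0.2

```text
time_s: 9.42
tcp_pos: [0.537, -0.082, 0.0847]
eef_rot: [54.2, 89.8, -116.3]
contact_force: [0.1, -0.6, 0.1]
gripper_width: 0.0476
```

Call:
arm_command --plan '[{"dx": -0.5,"dy": 0,"dz": 0,"wx": 0,"wy": 0,"wz": 0},{"dx": -1,"dy": 0,"dz": 0,"wx": 0,"wy": 0,"wz": 0},{"dx": -1,"dy": 0,"dz": 0,"wx": 0,"wy": 0,"wz": 0},{"dx": -1,"dy": 0,"dz": 0,"wx": 0,"wy": 0,"wz": 0},{"dx": -1,"dy": 0,"dz": 0,"wx": 0,"wy": 0,"wz": 0},{"dx": -1,"dy": 0,"dz": 0,"wx": 0,"wy": 0,"wz": 0},{"dx": -1,"dy": 0,"dz": 0,"wx": 0,"wy": 0,"wz": 0},{"dx": -1,"dy": 0,"dz": 0,"wx": 0,"wy": 0,"wz": 0}]'

```text
time_s: 10.08
tcp_pos: [0.5334, -0.0821, 0.2402]
eef_rot: [8.8, 89.3, -161.7]
contact_force: [0.4, 0.7, 0.2]
gripper_width: 0.0526
```

```bash
python3 - <<'E'
from plant import r
from h import *
import pickle
s=r.get_state(); m=r.camera_model("wrist"); p,d=r.capture("wrist"); cv2.imwrite("pics/e_wrist.png",p[:,:,::-1]); np.save("pics/e_wrist.npy",d);pickle.dump(m,open("pics/e_m.pkl","wb"))
print(s["time_s"],s["tcp_pos"],s["joints"].round(1),s["contact_force"].round(1),s["gripper_width"])
E
```

```text
10.0833 [ 0.53339642 -0.08207474  0.24022904] [ 12.1   8.1 -15.7   0.1 -66.9  87.3] [0.4 0.7 0.2] 0.05260356956544737
```

View pics/e_wrist.png

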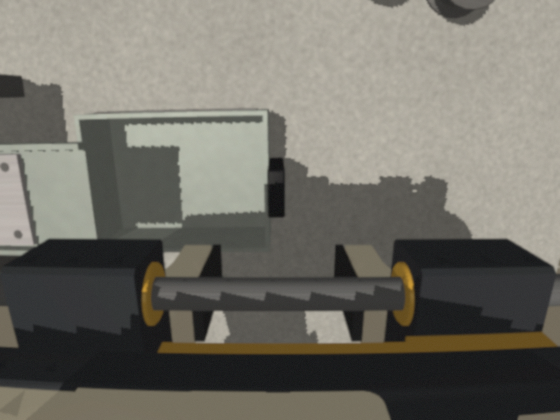

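The wrist view shows the bin (80–270, 110–248) partly under the tray end, whose edge is near column 97. Next I'll measure the bin and tray from the depth image.

```bash
python3 - <<'E'
from h import *
import pickle
m=pickle.load(open("pics/e_m.pkl","rb")); X=cloud(m,np.load("pics/e_wrist.npy")); h=X[...,2]
row,col=np.indices(h.shape)
a=np.radians(9.5); e=np.array([.516,.053]); R=np.array([[np.cos(a),np.sin(a)],[-np.sin(a),np.cos(a)]])
L=np.einsum('ij,hwj->hwi',R,X[...,:2]-e)*1000
def rep(n,k): 
    p=L[k]; print(n,k.sum(),'x',np.percentile(p[:,0],[1,50,99]).round(1),'y',np.percentile(p[:,1],[1,50,99]).round(1),'z',np.median(h[k]).round(4)); print(cv2.minAreaRect(p.astype(np.float32)))
reg=(row<258)
rep('rim',reg&(h>.058)&(h<.07)&(col>60)&(col<276))
rep('grip',reg&(h>.09)&(h<.11)&(col>262)&(col<295)&(row>150))
tr=reg&(h>.12)&(h<.145)&(col<110)&(row>140); rep('tray',tr)
fl=reg&(h>.12)&(h<.1325)&(col>35)&(col<110)&(row>155)&(row<240); rep('floor',fl)
for c in range(84,104,2): print(c,h[160:240:20,c].round(3),L[160:240:20,c,1].round(0))
E
```

```text
rim 2251 x [-68.5  45.5  61.6] y [-128.7  -84.1   41.3] z 0.0656
((-4.3341827392578125, -46.252899169921875), (130.99256896972656, 177.28466796875), 0.5032138228416443)
grip 878 x [-22.6  -1.5  16.4] y [-142.1 -135.6 -128.4] z 0.1025
((-3.270294189453125, -135.24188232421875), (39.73783874511719, 13.775634765625), 0.09642969071865082)
tray 9443 x [-37.9   4.1  42.6] y [ 1.5 37.7 75.2] z 0.1307
((0.8094215393066406, 42.017303466796875), (82.53893280029297, 84.89100646972656), 89.62492370605469)
floor 4737 x [-30.7   0.3  32.4] y [ 1.4 22.4 47.9] z 0.1301
((0.42140960693359375, 25.944936752319336), (50.545928955078125, 65.03434753417969), 89.3622817993164)
84 [0.129 0.131 0.131 0.129] [ 3.  5.  7. 10.]
86 [0.13  0.129 0.131 0.13 ] [1. 4. 5. 8.]
88 [0.127 0.13  0.13  0.13 ] [1. 2. 4. 7.]
90 [0.053 0.126 0.129 0.13 ] [39.  2.  3.  5.]
92 [0.05  0.058 0.129 0.129] [38. 36.  2.  4.]
94 [0.048 0.052 0.059 0.129] [38. 38. 37.  2.]
96 [0.043 0.048 0.055 0.061] [38. 38. 37. 37.]
98 [0.039 0.045 0.051 0.057] [38. 37. 37. 37.]
100 [0.035 0.042 0.049 0.054] [38. 37. 36. 37.]
102 [0.032 0.037 0.043 0.048] [38. 37. 37. 37.]
```

The bin is at (-3, -43) mm in the tray_end frame and aligned with it, and the tray floor is at z = 0.130. I'll close the fingers, then move over the plate while turning so the jaw axis lies across the tray.

Call:
arm_command --plan '[{"dx": 0,"dy": -0.62,"dz": 0.02,"wx": 0.98,"wy": 0,"wz": 0},{"dx": 0,"dy": -0.62,"dz": 0.07,"wx": 0.98,"wy": 0,"wz": 0},{"dx": 0,"dy": -0.61,"dz": 0.12,"wx": 0.98,"wy": 0,"wz": 0},{"dx": 0,"dy": -0.6,"dz": 0.17,"wx": 0.98,"wy": 0,"wz": 0},{"dx": 0,"dy": -0.58,"dz": 0.21,"wx": 0.98,"wy": 0,"wz": 0},{"dx": 0,"dy": -0.56,"dz": 0.26,"wx": 0.98,"wy": 0,"wz": 0},{"dx": 0,"dy": -0.54,"dz": 0.3,"wx": 0.98,"wy": 0,"wz": 0},{"dx": 0,"dy": -0.52,"dz": 0.35,"wx": 0.98,"wy": 0,"wz": 0},{"dx": 0,"dy": -0.49,"dz": 0.38,"wx": 0.98,"wy": 0,"wz": 0},{"dx": 0,"dy": -0.45,"dz": 0.42,"wx": 0.98,"wy": 0,"wz": 0},{"dx": 0,"dy": -0.42,"dz": 0.45,"wx": 0.98,"wy": 0,"wz": 0},{"dx": 0,"dy": -0.38,"dz": 0.49,"wx": 0.98,"wy": 0,"wz": 0},{"dx": 0,"dy": -0.35,"dz": 0.52,"wx": 0.98,"wy": 0,"wz": 0},{"dx": 0,"dy": -0.3,"dz": 0.54,"wx": 0.98,"wy": 0,"wz": 0},{"dx": 0,"dy": -0.26,"dz": 0.56,"wx": 0.98,"wy": 0,"wz": 0},{"dx": 0,"dy": -0.21,"dz": 0.58,"wx": 0.98,"wy": 0,"wz": 0},{"dx": 0,"dy": -0.17,"dz": 0.6,"wx": 0.98,"wy": 0,"wz": 0},{"dx": 0,"dy": -0.12,"dz": 0.61,"wx": 0.98,"wy": 0,"wz": 0},{"dx": 0,"dy": -0.07,"dz": 0.62,"wx": 0.98,"wy": 0,"wz": 0},{"dx": 0,"dy": -0.02,"dz": 0.62,"wx": 0.98,"wy": 0,"wz": 0}]' --fingers 1 --force 15

```text
time_s: 11.8
tcp_pos: [0.4894, 0.1709, 0.2608]
eef_rot: [-87.2, 89.4, 8.0]
contact_force: [-0.6, 0.2, 0.6]
gripper_width: 0.0004
```

```bash
cat > st.py <<'E'
from plant import r
from h import *
import sys
a=np.radians(9.5); e=np.array([.516,.053]); R2=np.array([[np.cos(a),np.sin(a)],[-np.sin(a),np.cos(a)]])
s=r.get_state(); l=R2@(s["tcp_pos"][:2]-e)*1000
print('t',round(s["time_s"],2),'L',l.round(1),'tip z',round(s["tcp_pos"][2]*1000-11,2),'F',s["contact_force"].round(1),'w',round(s["gripper_width"],4),'xaxis',tool(s)[:,0].round(3))
if len(sys.argv)>2:
    x,y,z=[float(v) for v in sys.argv[1:4]]
    p=e+R2.T@np.array([x,y])/1000
    d,w=go(s,[*p,(z+11)/1000],down(-170.5)); print('go',d.round(3),w.round(2))
E
python3 st.py 0 112 165; python3 st.py; python3 st.py; python3 -c "
from plant import r
print(r.get_state()['joints'])"
```

```text
t 11.8 L [ -6.8 120.7] tip z 249.76 F [-0.6  0.2  0.6] w 0.0004 xaxis [ 0.01   0.001 -1.   ]
go [ 4.241 -0.328 -0.409] [-0.94  0.    0.12]
t 11.8 L [ -6.8 120.7] tip z 249.76 F [-0.6  0.2  0.6] w 0.0004 xaxis [ 0.01   0.001 -1.   ]
t 11.8 L [ -6.8 120.7] tip z 249.76 F [-0.6  0.2  0.6] w 0.0004 xaxis [ 0.01   0.001 -1.   ]
[ 41.19592753   4.46573249 -17.28797076   0.33047888 -67.77964224
 -36.1121104 ]
```

Call:
arm_command --plan '[{"dx": 1,"dy": -0.1,"dz": -0.13,"wx": -0.3,"wy": 0,"wz": 0.1},{"dx": 1,"dy": -0.1,"dz": -0.13,"wx": -0.3,"wy": 0,"wz": 0},{"dx": 1,"dy": -0.1,"dz": -0.13,"wx": -0.3,"wy": 0,"wz": 0},{"dx": 0.7,"dy": 0,"dz": 0,"wx": 0,"wy": 0,"wz": 0}]'

```text
time_s: 12.13
tcp_pos: [0.4986, 0.1681, 0.1909]
eef_rot: [-65.7, 89.3, 33.7]
contact_force: [0.7, 0.3, 0.2]
gripper_width: 0.0006
```

```bash
python3 st.py 0 112 147; python3 - <<'E'
from plant import r
from h import *
p,d=r.capture("wrist"); cv2.imwrite("pics/f_wrist.png",p[:,:,::-1])
E
python3 st.py
```

```text
t 12.13 L [  1.8 116.4] tip z 179.94 F [0.7 0.3 0.2] w 0.0006 xaxis [ 0.01   0.007 -1.   ]
go [ 1.645  0.109 -0.23 ] [-0.03  0.06  0.14]
t 12.18 L [  0.6 116.1] tip z 177.55 F [-1.1 -1.3 -2.3] w 0.0002 xaxis [ 0.007  0.005 -1.   ]
```

View pics/f_wrist.png

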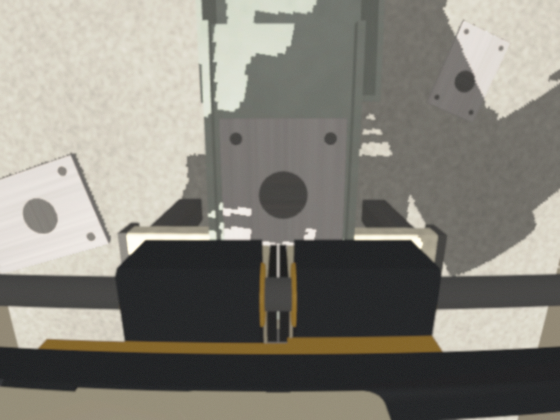

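The wrist view shows the plate (215–355, front edge at row 118) centred below the closed fingers at column 278. I'll lower gently.

Call:
arm_command --plan '[{"dx": 0.7,"dy": 0,"dz": -0.1,"wx": 0,"wy": 0.05,"wz": 0.1},{"dx": 0.6,"dy": 0,"dz": -0.1,"wx": 0,"wy": 0,"wz": 0}]'

```text
time_s: 12.35
tcp_pos: [0.4988, 0.1642, 0.1643]
eef_rot: [-74.9, 89.9, 24.5]
contact_force: [0.4, 0.4, -0.4]
gripper_width: 0.0004
```

```bash
python3 st.py 0 112 137
```

```text
t 12.35 L [  1.4 112.5] tip z 153.3 F [ 0.4  0.4 -0.4] w 0.0004 xaxis [ 0.002  0.001 -1.   ]
go [ 0.815  0.072 -0.024] [-0.04  0.01  0.03]
```

Call:
arm_command --plan '[{"dx": 0,"dy": 0,"dz": 0,"wx": 0,"wy": 0,"wz": 0}]'

```text
time_s: 12.43
tcp_pos: [0.4979, 0.1635, 0.1631]
eef_rot: [138.5, 90.0, -122.2]
contact_force: [-0.4, 0.3, -0.1]
gripper_width: 0.0007
```

```bash
python3 st.py 0 112 137
```

```text
t 12.43 L [  0.4 111.9] tip z 152.14 F [-0.4  0.3 -0.1] w 0.0007 xaxis [-0. -0. -1.]
go [0.757 0.02  0.003] [-0.05 -0.   -0.  ]
```

Call:
arm_command --plan '[{"dx": 0,"dy": 0,"dz": 0,"wx": 0,"wy": 0,"wz": 0}]'

```text
time_s: 12.52
tcp_pos: [0.4981, 0.1635, 0.1638]
eef_rot: [153.8, 90.0, -106.9]
contact_force: [0.4, 0.3, -0.1]
gripper_width: 0.0007
```

```bash
python3 st.py 0 112 137
```

```text
t 12.52 L [  0.5 111.9] tip z 152.83 F [ 0.4  0.3 -0.1] w 0.0007 xaxis [-0.    -0.001 -1.   ]
go [0.791 0.027 0.006] [-0.05 -0.01 -0.  ]
```

Call:
arm_command --plan '[{"dx": 0.25,"dy": 0,"dz": 0,"wx": 0,"wy": 0,"wz": 0},{"dx": 0.2,"dy": 0,"dz": 0,"wx": 0,"wy": 0,"wz": 0},{"dx": 0,"dy": 0,"dz": 0,"wx": 0,"wy": 0,"wz": 0}]'

```text
time_s: 12.77
tcp_pos: [0.4992, 0.1643, 0.1572]
eef_rot: [-75.0, 89.8, 24.3]
contact_force: [-0.1, -0.9, 0.3]
gripper_width: 0.0006
```

Call:
arm_command --plan '[{"dx": 0.04,"dy": 0,"dz": 0,"wx": 0,"wy": 0,"wz": 0},{"dx": 0.04,"dy": 0,"dz": 0,"wx": 0,"wy": 0,"wz": 0}]'

```text
time_s: 12.93
tcp_pos: [0.4995, 0.1647, 0.1564]
eef_rot: [-72.7, 89.7, 26.6]
contact_force: [0.0, -0.7, -0.5]
gripper_width: 0.0004
```

Call:
arm_command --plan '[{"dx": 0.04,"dy": 0,"dz": 0,"wx": 0,"wy": 0,"wz": 0},{"dx": 0.04,"dy": 0,"dz": 0,"wx": 0,"wy": 0,"wz": 0}]'

```text
time_s: 13.1
tcp_pos: [0.4998, 0.1648, 0.1553]
eef_rot: [-71.8, 89.7, 27.5]
contact_force: [0.4, -0.6, -0.3]
gripper_width: 0.0005
```

Call:
arm_command --plan '[{"dx": 0.1,"dy": 0,"dz": 0,"wx": 0,"wy": 0,"wz": 0},{"dx": 0.1,"dy": 0,"dz": 0,"wx": 0,"wy": 0.05,"wz": 0.05},{"dx": 0.07,"dy": 0,"dz": 0,"wx": 0,"wy": 0,"wz": 0}]'

```text
time_s: 13.35
tcp_pos: [0.5, 0.165, 0.1498]
eef_rot: [-137.2, 89.8, -37.9]
contact_force: [1.1, 0.1, -0.2]
gripper_width: 0.0006
```

```bash
python3 st.py 0 112 136
```

```text
t 13.35 L [  2.7 113.1] tip z 138.8 F [ 1.1  0.1 -0.2] w 0.0006 xaxis [ 0.002 -0.002 -1.   ]
go [ 0.14   0.133 -0.054] [-0.04 -0.03  0.02]
```

Call:
arm_command --plan '[{"dx": 0.04,"dy": 0.1,"dz": -0.04,"wx": 0,"wy": 0,"wz": 0},{"dx": 0.04,"dy": 0,"dz": 0,"wx": 0,"wy": 0,"wz": 0}]'

```text
time_s: 13.52
tcp_pos: [0.4978, 0.1637, 0.1475]
eef_rot: [-156.8, 89.8, -57.5]
contact_force: [0.9, 0.4, -1.0]
gripper_width: 0.0005
```

Call:
arm_command --plan '[{"dx": 0.04,"dy": 0,"dz": 0,"wx": 0,"wy": 0,"wz": 0},{"dx": 0.04,"dy": 0,"dz": 0,"wx": 0,"wy": 0,"wz": 0}]'

```text
time_s: 13.68
tcp_pos: [0.4978, 0.1636, 0.1459]
eef_rot: [-157.3, 89.8, -58.0]
contact_force: [-2.1, -1.1, 5.1]
gripper_width: 0.0005
```

Call:
arm_command --plan '[{"dx": 0.04,"dy": 0,"dz": 0,"wx": 0,"wy": 0,"wz": 0},{"dx": 0.04,"dy": 0,"dz": 0,"wx": 0,"wy": 0,"wz": 0}]'

```text
time_s: 13.85
tcp_pos: [0.4979, 0.1636, 0.1454]
eef_rot: [-150.9, 89.8, -51.5]
contact_force: [-2.4, -0.1, 9.4]
gripper_width: 0.0003
```

Contact at 9.4 N. Now I'll drag, small steps at a time.

Call:
arm_command --plan '[{"dx": 0.04,"dy": 0,"dz": -0.15,"wx": 0,"wy": 0,"wz": 0}]'

```text
time_s: 13.93
tcp_pos: [0.499, 0.1615, 0.1455]
eef_rot: [-117.3, 89.8, -18.0]
contact_force: [-1.8, 2.0, 6.2]
gripper_width: 0.0003
```

```bash
python3 st.py 0 112 136
```

```text
t 13.93 L [  1.1 109.9] tip z 134.55 F [-1.8  2.   6.2] w 0.0003 xaxis [ 0.004 -0.001 -1.   ]
go [-0.073  0.057  0.106] [-0.03 -0.02  0.05]
```

Call:
arm_command --plan '[{"dx": 0.04,"dy": 0,"dz": -0.15,"wx": 0,"wy": 0,"wz": 0}]'

```text
time_s: 14.02
tcp_pos: [0.5003, 0.1595, 0.1457]
eef_rot: [-95.6, 89.7, 3.8]
contact_force: [-1.2, 2.4, 4.7]
gripper_width: 0.0007
```

```bash
python3 st.py 0 112 136
```

```text
t 14.02 L [  2.  107.6] tip z 134.72 F [-1.2  2.4  4.7] w 0.0007 xaxis [ 0.006  0.    -1.   ]
go [-0.065  0.102  0.22 ] [-0.02 -0.01  0.07]
```

Call:
arm_command --plan '[{"dx": 0.08,"dy": 0.05,"dz": 0,"wx": 0,"wy": 0,"wz": 0.05}]'

```text
time_s: 14.1
tcp_pos: [0.5003, 0.1595, 0.1453]
eef_rot: [-92.9, 89.7, 6.5]
contact_force: [2.3, -5.2, 7.2]
gripper_width: 0.0001
```

Call:
arm_command --plan '[{"dx": 0.06,"dy": 0.03,"dz": -0.1,"wx": 0,"wy": 0,"wz": 0}]'

```text
time_s: 14.18
tcp_pos: [0.501, 0.1582, 0.1453]
eef_rot: [-82.9, 89.6, 16.6]
contact_force: [-2.0, 2.7, 7.2]
gripper_width: 0.0003
```

```bash
python3 st.py 0 112 136
```

```text
t 14.18 L [  2.6 106.2] tip z 134.27 F [-2.   2.7  7.2] w 0.0003 xaxis [ 0.007  0.002 -1.   ]
go [-0.087  0.13   0.288] [-0.    0.01  0.09]
```

Call:
arm_command --plan '[{"dx": 0.07,"dy": 0.05,"dz": -0.2,"wx": 0,"wy": 0,"wz": 0.05}]'

```text
time_s: 14.27
tcp_pos: [0.502, 0.1554, 0.1452]
eef_rot: [-68.3, 89.6, 31.2]
contact_force: [-0.9, 3.9, 7.4]
gripper_width: 0.0003
```

Call:
arm_command --plan '[{"dx": 0.07,"dy": 0.05,"dz": -0.2,"wx": 0,"wy": 0,"wz": 0.03}]'

```text
time_s: 14.35
tcp_pos: [0.503, 0.1525, 0.1451]
eef_rot: [-59.9, 89.5, 39.7]
contact_force: [-1.1, 3.4, 6.2]
gripper_width: 0.0008
```

```bash
python3 st.py 0 112 136; python3 - <<'E'
from plant import r
from h import *
p,d=r.capture("wrist"); cv2.imwrite("pics/g_wrist.png",p[:,:,::-1])
E
python3 st.py
```

```text
t 14.35 L [  3.6 100.3] tip z 134.12 F [-1.1  3.4  6.2] w 0.0008 xaxis [ 0.007  0.006 -1.   ]
go [-0.093  0.177  0.587] [0.02 0.06 0.1 ]
t 14.4 L [ 3.6 99.8] tip z 134.12 F [-0.5  1.1  6.8] w 0.0002 xaxis [ 0.007  0.006 -1.   ]
```

View pics/g_wrist.png

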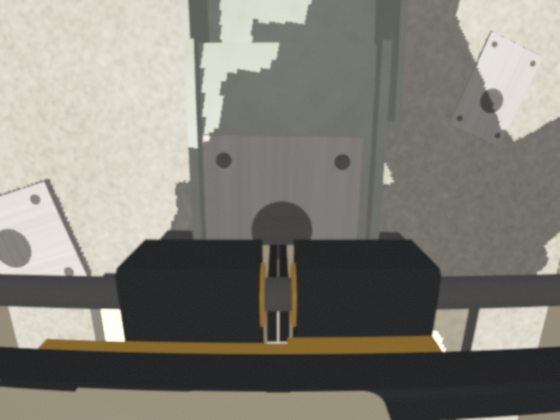

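```bash
cat > pf.py <<'E'
from plant import r
from h import *
import sys
a=np.radians(9.5); e=np.array([.516,.053]); R2=np.array([[np.cos(a),np.sin(a)],[-np.sin(a),np.cos(a)]])
m=r.camera_model("wrist")
f=210/np.tan(np.radians(m["vertical_fov"]/2)); K=np.array([[f,0,m["cx"]],[0,f,m["cy"]],[0,0,1]])
def pix(u,v,z):
    n=cv2.undistortPoints(np.array([[[u,v]]],float),K,np.array(m["dist"])).ravel()
    R=np.array(m["R"]);c=-R.T@m["t"]; d=R.T@np.array([n[0],n[1],1]); p=c+d*(z-c[2])/d[2]
    return (R2@(p[:2]-e)*1000).round(1)
for k in sys.argv[1:]:
    u,v,z=map(float,k.split(',')); print(k,pix(u,v,z))
E
python3 pf.py 283,137,.134 205,137,.134 362,137,.134 283,205,.134 193,120,.138 382,120,.138
```

```text
283,137,.134 [ 2.  40.5]
205,137,.134 [35.5 40.5]
362,137,.134 [-32.   40.4]
283,205,.134 [ 1.8 70.8]
193,120,.138 [39.4 33.1]
382,120,.138 [-39.1  33. ]
```

The plate's front edge is at row 137, which puts its centre near y = 95 mm. It started at 104 mm, so it is moving with the finger. I'll continue with a bit more press.

Call:
arm_command --plan '[{"dx": 0.1,"dy": 0.06,"dz": -0.25,"wx": 0,"wy": 0.05,"wz": 0.06}]'

```text
time_s: 14.48
tcp_pos: [0.5042, 0.1484, 0.1446]
eef_rot: [-70.9, 89.6, 28.7]
contact_force: [-1.6, 4.2, 8.4]
gripper_width: 0.0004
```

Call:
arm_command --plan '[{"dx": 0.1,"dy": 0.06,"dz": -0.25,"wx": 0,"wy": 0,"wz": 0.05}]'

```text
time_s: 14.57
tcp_pos: [0.5054, 0.1446, 0.1441]
eef_rot: [-59.3, 89.5, 40.4]
contact_force: [-3.2, 4.3, 9.4]
gripper_width: 0.0007
```

```bash
python3 st.py 0 80 134
```

```text
t 14.57 L [ 4.7 92.1] tip z 133.14 F [-3.2  4.3  9.4] w 0.0007 xaxis [ 0.006  0.005 -1.   ]
go [-0.047  0.237 -0.604] [0.04 0.05 0.09]
```

Call:
arm_command --plan '[{"dx": 0.1,"dy": 0.1,"dz": -0.25,"wx": 0,"wy": 0.05,"wz": 0.06},{"dx": 0.1,"dy": 0.1,"dz": -0.25,"wx": 0,"wy": 0,"wz": 0.05}]'

```text
time_s: 14.73
tcp_pos: [0.5068, 0.137, 0.1435]
eef_rot: [-59.7, 89.5, 40.1]
contact_force: [-2.4, 3.7, 9.8]
gripper_width: 0.0006
```

Call:
arm_command --plan '[{"dx": 0.1,"dy": 0.1,"dz": -0.25,"wx": 0,"wy": 0,"wz": 0.05},{"dx": 0.1,"dy": 0.1,"dz": -0.25,"wx": 0,"wy": 0.03,"wz": 0.05}]'

```text
time_s: 14.9
tcp_pos: [0.508, 0.1294, 0.1429]
eef_rot: [-53.7, 89.4, 46.2]
contact_force: [-1.3, 4.5, 9.7]
gripper_width: 0.0006
```

```bash
python3 st.py 0 80 134
```

```text
t 14.9 L [ 4.8 76.7] tip z 131.9 F [-1.3  4.5  9.7] w 0.0006 xaxis [ 0.007  0.008 -1.   ]
go [-0.106  0.236  0.169] [0.09 0.08 0.11]
```

Call:
arm_command --plan '[{"dx": 0.1,"dy": 0.12,"dz": -0.25,"wx": 0.05,"wy": 0.05,"wz": 0.06},{"dx": 0.1,"dy": 0.12,"dz": -0.25,"wx": 0.03,"wy": 0.03,"wz": 0.06},{"dx": 0.1,"dy": 0.12,"dz": -0.25,"wx": 0,"wy": 0.03,"wz": 0.05}]'

```text
time_s: 15.15
tcp_pos: [0.5095, 0.1176, 0.1422]
eef_rot: [-71.3, 89.4, 28.4]
contact_force: [0.2, 3.7, 7.9]
gripper_width: 0.0005
```

```bash
python3 st.py 0 60 134; python3 - <<'E'
from plant import r
from h import *
p,d=r.capture("wrist"); cv2.imwrite("pics/i_wrist.png",p[:,:,::-1])
E
```

```text
t 15.15 L [ 4.2 64.8] tip z 131.17 F [0.2 3.7 7.9] w 0.0005 xaxis [ 0.009  0.005 -1.   ]
go [-0.145  0.211 -0.239] [0.04 0.04 0.13]
```

View pics/i_wrist.png

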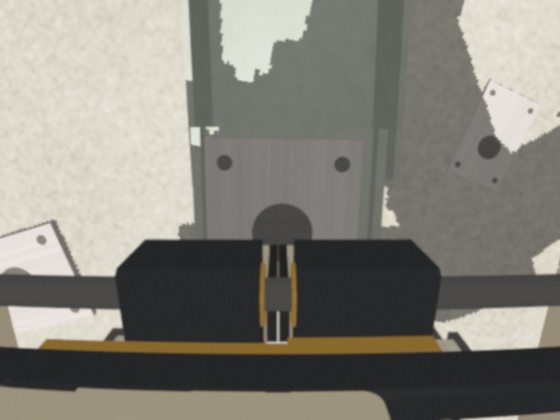

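No slip: the plate sits at the same place in the wrist view as before. I'll continue to about y = 35 and then re-touch further back.

Call:
arm_command --plan '[{"dx": 0.11,"dy": 0.1,"dz": -0.25,"wx": 0.04,"wy": 0.04,"wz": 0.08},{"dx": 0.11,"dy": 0.12,"dz": -0.25,"wx": 0,"wy": 0.03,"wz": 0.06},{"dx": 0.11,"dy": 0.12,"dz": -0.25,"wx": 0,"wy": 0.03,"wz": 0.05}]'

```text
time_s: 15.45
tcp_pos: [0.5113, 0.1053, 0.1408]
eef_rot: [-87.3, 89.4, 12.3]
contact_force: [-0.7, 4.0, 8.1]
gripper_width: 0.0004
```

Call:
arm_command --plan '[{"dx": 0.11,"dy": 0.12,"dz": -0.25,"wx": 0.04,"wy": 0.04,"wz": 0.06},{"dx": 0.11,"dy": 0.12,"dz": -0.25,"wx": 0,"wy": 0.03,"wz": 0.06},{"dx": 0.1,"dy": 0.12,"dz": -0.25,"wx": 0,"wy": 0.03,"wz": 0.05}]'

```text
time_s: 15.7
tcp_pos: [0.5128, 0.0931, 0.1396]
eef_rot: [-103.0, 89.4, -3.4]
contact_force: [0.2, 3.4, 9.3]
gripper_width: 0.0001
```

```bash
python3 st.py 0 35 134
```

```text
t 15.7 L [ 3.4 40.1] tip z 128.62 F [0.2 3.4 9.3] w 0.0001 xaxis [ 0.011 -0.001 -1.   ]
go [-0.27   0.169 -0.256] [ 0.02 -0.03  0.14]
```

Call:
arm_command --plan '[{"dx": -0.25,"dy": 0,"dz": 0,"wx": 0,"wy": 0,"wz": 0.1},{"dx": -0.4,"dy": 0.1,"dz": 0.2,"wx": 0,"wy": 0,"wz": 0},{"dx": -0.2,"dy": 0.1,"dz": 0.7,"wx": 0,"wy": 0,"wz": 0},{"dx": 0,"dy": 0,"dz": 0.6,"wx": 0,"wy": 0,"wz": 0},{"dx": 0,"dy": 0,"dz": 0.1,"wx": 0,"wy": 0,"wz": 0}]'

```text
time_s: 16.12
tcp_pos: [0.5035, 0.1252, 0.1594]
eef_rot: [-114.6, 89.7, -15.1]
contact_force: [-1.1, -0.5, -0.6]
gripper_width: 0.0006
```

```bash
python3 st.py 0 73 136; python3 - <<'E'
from plant import r
from h import *
p,d=r.capture("wrist"); cv2.imwrite("pics/j_wrist.png",p[:,:,::-1])
E
```

```text
t 16.12 L [-0.4 73.2] tip z 148.37 F [-1.1 -0.5 -0.6] w 0.0006 xaxis [ 0.004 -0.001 -1.   ]
go [ 0.619 -0.018 -0.011] [-0.01 -0.02  0.05]
```

View pics/j_wrist.png

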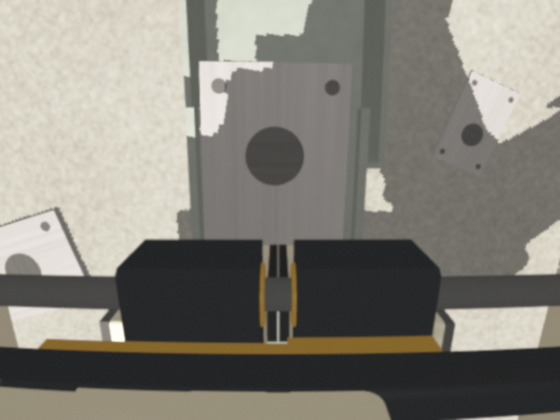

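```bash
python3 pf.py 275,62,.133 199,62,.133 351,62,.133
```

```text
275,62,.133 [  1.3 -18.6]
199,62,.133 [ 35.7 -18.9]
351,62,.133 [-33.  -18.7]
```

Call:
arm_command --plan '[{"dx": 0.25,"dy": 0,"dz": 0,"wx": 0,"wy": 0,"wz": 0.05},{"dx": 0.12,"dy": 0,"dz": 0,"wx": 0,"wy": 0,"wz": 0},{"dx": 0.08,"dy": 0,"dz": 0,"wx": 0,"wy": 0,"wz": 0}]'

```text
time_s: 16.42
tcp_pos: [0.503, 0.1256, 0.1493]
eef_rot: [154.9, 89.9, -105.5]
contact_force: [0.6, 0.2, -0.4]
gripper_width: 0.0002
```

Call:
arm_command --plan '[{"dx": 0.06,"dy": 0,"dz": 0,"wx": 0,"wy": 0,"wz": 0},{"dx": 0.05,"dy": 0,"dz": 0,"wx": 0,"wy": 0,"wz": 0}]'

```text
time_s: 16.58
tcp_pos: [0.5025, 0.1248, 0.1458]
eef_rot: [134.3, 89.8, -126.1]
contact_force: [0.8, -0.5, -0.4]
gripper_width: 0.0007
```

```bash
python3 st.py 0 73 136
```

```text
t 16.58 L [-1.5 73.1] tip z 134.81 F [ 0.8 -0.5 -0.4] w 0.0007 xaxis [-0.002 -0.003 -1.   ]
go [-0.06  -0.074 -0.004] [ 0.01 -0.04 -0.04]
```

Call:
arm_command --plan '[{"dx": 0.04,"dy": -0.04,"dz": 0,"wx": 0,"wy": 0,"wz": 0},{"dx": 0.04,"dy": 0,"dz": 0,"wx": 0,"wy": 0,"wz": 0}]'

```text
time_s: 16.75
tcp_pos: [0.5032, 0.1245, 0.1438]
eef_rot: [130.4, 89.7, -130.1]
contact_force: [-1.3, 1.6, 5.3]
gripper_width: 0.0002
```

Call:
arm_command --plan '[{"dx": 0.05,"dy": 0,"dz": 0,"wx": 0,"wy": 0,"wz": 0},{"dx": 0.05,"dy": 0,"dz": 0,"wx": 0,"wy": 0,"wz": 0}]'

```text
time_s: 16.92
tcp_pos: [0.5034, 0.1245, 0.1426]
eef_rot: [133.3, 89.7, -127.2]
contact_force: [-3.0, 1.0, 8.5]
gripper_width: 0.0003
```

Call:
arm_command --plan '[{"dx": 0.06,"dy": 0,"dz": 0,"wx": 0,"wy": 0,"wz": 0},{"dx": 0.06,"dy": 0,"dz": 0,"wx": 0,"wy": 0,"wz": 0}]'

```text
time_s: 17.08
tcp_pos: [0.5038, 0.1245, 0.1418]
eef_rot: [145.8, 89.8, -114.7]
contact_force: [-4.6, 0.2, 10.0]
gripper_width: 0.0003
```

Call:
arm_command --plan '[{"dx": 0.1,"dy": 0.06,"dz": -0.25,"wx": 0,"wy": 0,"wz": 0},{"dx": 0.1,"dy": 0.06,"dz": -0.25,"wx": 0,"wy": 0,"wz": 0}]'

```text
time_s: 17.25
tcp_pos: [0.5058, 0.1166, 0.1408]
eef_rot: [-90.8, 89.7, 8.8]
contact_force: [-3.4, 4.3, 10.8]
gripper_width: 0.0005
```

```bash
python3 st.py 0 73 136
```

```text
t 17.25 L [ 0.4 64.4] tip z 129.8 F [-3.4  4.3 10.8] w 0.0005 xaxis [ 0.005  0.001 -1.   ]
go [-0.31   0.018  0.428] [ 0.03 -0.    0.06]
```

Call:
arm_command --plan '[{"dx": 0.11,"dy": 0.1,"dz": -0.25,"wx": 0,"wy": 0.03,"wz": 0.05},{"dx": 0.11,"dy": 0.1,"dz": -0.25,"wx": 0,"wy": 0.03,"wz": 0.05}]'

```text
time_s: 17.42
tcp_pos: [0.5071, 0.1086, 0.14]
eef_rot: [-98.7, 89.6, 1.0]
contact_force: [-2.3, 3.9, 10.3]
gripper_width: -0.0001
```

```bash
python3 st.py 0 18 126
```

```text
t 17.42 L [ 0.4 56.3] tip z 129.0 F [-2.3  3.9 10.3] w -0.0001 xaxis [ 0.007  0.    -1.   ]
go [ 0.152  0.031 -1.916] [ 0.06 -0.01  0.08]
```

Call:
arm_command --plan '[{"dx": 0.11,"dy": 0.08,"dz": -0.25,"wx": 0.03,"wy": 0.03,"wz": 0.07},{"dx": 0.11,"dy": 0.08,"dz": -0.25,"wx": 0,"wy": 0.03,"wz": 0.05},{"dx": 0.11,"dy": 0.08,"dz": -0.25,"wx": 0,"wy": 0.03,"wz": 0.05}]'

```text
time_s: 17.67
tcp_pos: [0.5097, 0.0964, 0.1386]
eef_rot: [-118.6, 89.6, -18.8]
contact_force: [-2.7, 4.4, 11.4]
gripper_width: 0.0003
```

Call:
arm_command --plan '[{"dx": 0.11,"dy": 0.1,"dz": -0.25,"wx": 0.03,"wy": 0.03,"wz": 0.07},{"dx": 0.11,"dy": 0.1,"dz": -0.25,"wx": 0,"wy": 0.03,"wz": 0.05}]'

```text
time_s: 17.83
tcp_pos: [0.5111, 0.088, 0.1376]
eef_rot: [-132.7, 89.6, -33.0]
contact_force: [-1.4, 4.4, 10.5]
gripper_width: 0.0008
```

```bash
python3 st.py 0 18 126; python3 - <<'E'
from plant import r
from h import *
p,d=r.capture("wrist"); cv2.imwrite("pics/k_wrist.png",p[:,:,::-1])
E
```

```text
t 17.83 L [ 0.9 35.4] tip z 126.65 F [-1.4  4.4 10.5] w 0.0008 xaxis [ 0.006 -0.004 -1.   ]
go [ 0.036  0.048 -0.869] [ 0.04 -0.06  0.07]
```

View pics/k_wrist.png

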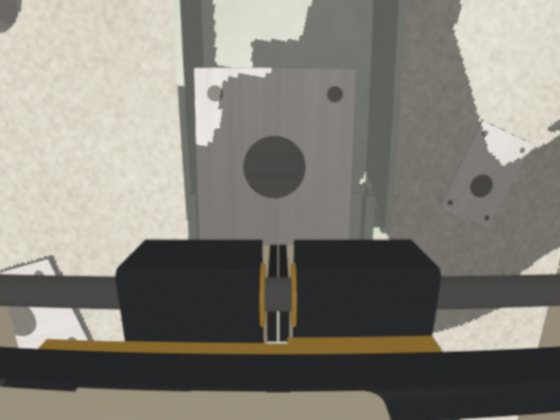

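The plate is tracking the finger, with its front edge at row 68 and its centre near the tray edge. About 20 mm more.

Call:
arm_command --plan '[{"dx": 0.1,"dy": 0.06,"dz": -0.25,"wx": 0.03,"wy": -0.03,"wz": 0.07},{"dx": 0.1,"dy": 0.06,"dz": -0.25,"wx": 0,"wy": 0,"wz": 0.05},{"dx": 0.1,"dy": 0.06,"dz": -0.25,"wx": 0,"wy": 0,"wz": 0.05}]'

```text
time_s: 18.13
tcp_pos: [0.5147, 0.0751, 0.1365]
eef_rot: [-68.3, 89.8, 31.4]
contact_force: [-2.1, 3.9, 9.8]
gripper_width: 0.0001
```

Call:
arm_command --plan '[{"dx": 0.1,"dy": 0.06,"dz": -0.25,"wx": 0.03,"wy": 0,"wz": 0.05},{"dx": 0.1,"dy": 0.06,"dz": -0.25,"wx": 0,"wy": 0,"wz": 0.05}]'

```text
time_s: 18.3
tcp_pos: [0.5169, 0.0665, 0.1353]
eef_rot: [-35.1, 89.7, 64.5]
contact_force: [-2.3, 3.1, 10.0]
gripper_width: 0.0007
```

```bash
python3 st.py 0 12 126; python3 - <<'E'
from plant import r
from h import *
p,d=r.capture("wrist"); cv2.imwrite("pics/l_wrist.png",p[:,:,::-1])
E
```

```text
t 18.3 L [ 3.1 13.1] tip z 124.35 F [-2.3  3.1 10. ] w 0.0007 xaxis [ 0.002  0.004 -1.   ]
go [-0.083  0.154 -0.056] [0.02 0.05 0.04]
```

View pics/l_wrist.png

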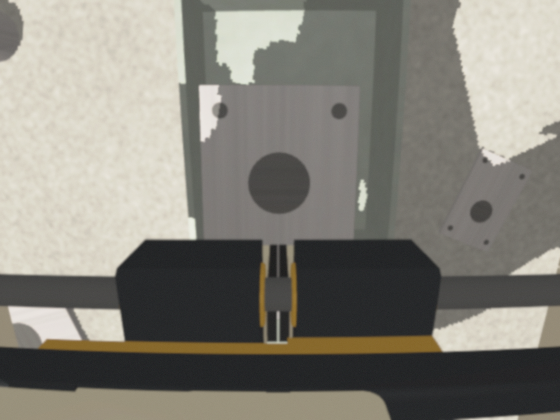

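```bash
python3 pf.py 279,86,.122 279,86,.128 200,86,.124 358,86,.124
```

```text
279,86,.122 [  3.1 -67.9]
279,86,.128 [  3.1 -67.6]
200,86,.124 [ 36.1 -68. ]
358,86,.124 [-29.8 -68. ]
```

Call:
arm_command --plan '[{"dx": 0.12,"dy": 0.12,"dz": -0.1,"wx": 0.02,"wy": 0.03,"wz": 0.05},{"dx": 0.12,"dy": 0.1,"dz": -0.15,"wx": 0,"wy": 0,"wz": 0.05}]'

```text
time_s: 18.52
tcp_pos: [0.5175, 0.062, 0.1339]
eef_rot: [-49.0, 89.7, 50.6]
contact_force: [-1.3, 3.6, 10.9]
gripper_width: 0.0003
```

```bash
python3 st.py 0 12 126; python3 - <<'E'
from plant import r
from h import *
p,d=r.capture("wrist"); cv2.imwrite("pics/m_wrist.png",p[:,:,::-1])
p,d=r.capture("scene"); cv2.imwrite("pics/m_scene.png",p[:,:,::-1])
E
```

```text
t 18.52 L [2.9 8.6] tip z 122.87 F [-1.3  3.6 10.9] w 0.0003 xaxis [ 0.003  0.004 -1.   ]
go [-0.156  0.146  0.169] [0.02 0.04 0.05]
```

View pics/m_wrist.png

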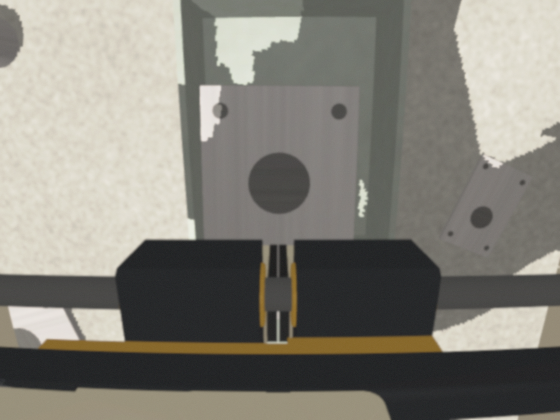

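View pics/m_scene.png

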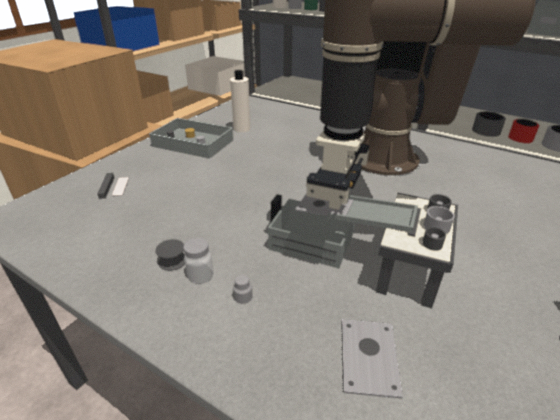

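The plate now moves with the finger, with its centre about 18 mm past the edge. I'll push a few mm more and then lift quickly.

Call:
arm_command --plan '[{"dx": 0.11,"dy": 0.08,"dz": -0.18,"wx": 0.02,"wy": 0.03,"wz": 0.05},{"dx": -0.6,"dy": 0,"dz": 0,"wx": 0,"wy": 0,"wz": 0},{"dx": -1,"dy": 0,"dz": 0,"wx": 0,"wy": 0,"wz": 0},{"dx": -1,"dy": 0,"dz": 0,"wx": 0,"wy": 0,"wz": 0},{"dx": -1,"dy": 0,"dz": 0,"wx": 0,"wy": 0,"wz": 0},{"dx": -1,"dy": 0,"dz": 0,"wx": 0,"wy": 0,"wz": 0},{"dx": -1,"dy": 0,"dz": 0,"wx": 0,"wy": 0,"wz": 0}]'

```text
time_s: 19.2
tcp_pos: [0.5164, 0.0564, 0.2465]
eef_rot: [111.9, 89.9, -148.6]
contact_force: [-0.3, 0.1, 0.4]
gripper_width: 0.0004
```

```bash
python3 st.py; python3 - <<'E'
from plant import r
from h import *
import pickle
m=r.camera_model("wrist");p,d=r.capture("wrist"); cv2.imwrite("pics/n_wrist.png",p[:,:,::-1]);np.save("pics/n.npy",d);pickle.dump(m,open("pics/n.pkl","wb"))
p,d=r.capture("scene"); cv2.imwrite("pics/n_scene.png",p[:,:,::-1])
E
```

```text
t 19.2 L [1.  3.3] tip z 235.47 F [-0.3  0.1  0.4] w 0.0004 xaxis [-0.002 -0.001 -1.   ]
```

View pics/n_wrist.png

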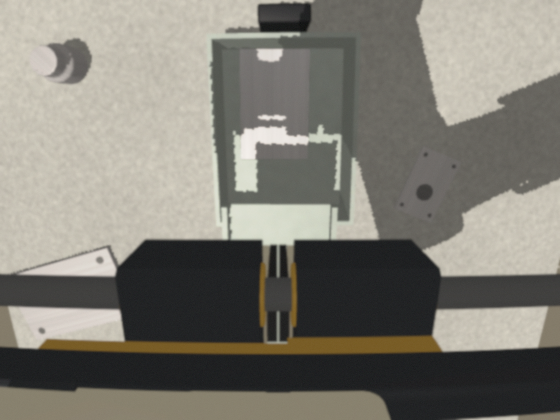

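View pics/n_scene.png

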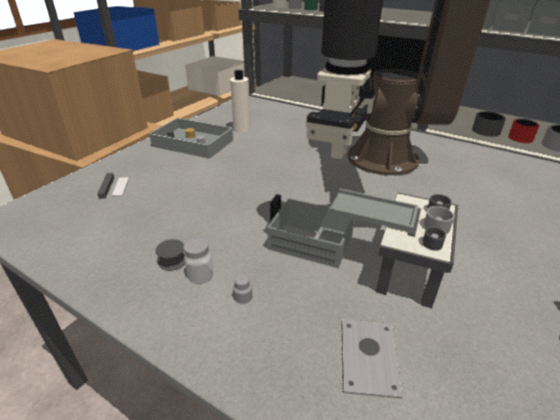

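The plate is in the bin at (240–310, 48–155), and the tray is empty. I'll check heights and where the bin stands before handing in.

Call:
arm_command --plan '[{"dx": -0.5,"dy": 0,"dz": 0,"wx": 0,"wy": 0,"wz": 0},{"dx": 0,"dy": 0,"dz": 0,"wx": 0,"wy": 0,"wz": 0},{"dx": 0,"dy": 0,"dz": 0,"wx": 0,"wy": 0,"wz": 0},{"dx": 0,"dy": 0,"dz": 0,"wx": 0,"wy": 0,"wz": 0}]'

```text
time_s: 19.63
tcp_pos: [0.518, 0.0567, 0.2594]
eef_rot: [-82.9, 89.8, 16.5]
contact_force: [0.8, -0.1, -0.4]
gripper_width: 0.0003
```

```bash
python3 - <<'E'
from plant import r
from h import *
a=np.radians(9.5); e=np.array([.516,.053]); R=np.array([[np.cos(a),np.sin(a)],[-np.sin(a),np.cos(a)]])
m=r.camera_model("wrist");p,d=r.capture("wrist"); cv2.imwrite("pics/o.png",p[:,:,::-1])
X=cloud(m,d);h=X[...,2];L=np.einsum('ij,hwj->hwi',R,X[...,:2]-e)*1000
row,col=np.indices(h.shape)
k=(row<230)&(h>.055)&(h<.072)&(abs(L[...,0])<90)&(L[...,1]<60)&(L[...,1]>-160)
print('rim',cv2.minAreaRect(L[k].astype(np.float32)),np.median(h[k]))
pl=[o for o in r.cut_out("wrist","plate")]
for o in pl: 
    k=o["mask"]; print(round(o["score"],2),o["bbox"],np.nanmedian(L[k],0).round(0),np.nanpercentile(h[k],[5,50,95]).round(3))
E
```

```text
rim ((-4.2080078125, -45.247596740722656), (130.9227294921875, 170.9945068359375), 0.4861670732498169) 0.065416323240488
0.94 [242.6, 47.8, 66.7, 111.2] [  5. -73.] [0.008 0.01  0.011]
0.73 [13.6, 242.1, 112.4, 89.8] [255. 125.] [0.006 0.008 0.009]
0.58 [395.2, 145.9, 63.8, 75.1] [-163.   14.] [0.003 0.004 0.005]
```

The plate lies flat on the bin floor: its top is at 10 mm and it is centred near y = -73 mm, inside the walls. The bin is at (-4, -45) mm from tray_end and flat.

```bash
python3 -c "
from plant import r
print(r.close_job())"
```

```text
the job is handed in; nothing more can be done
None
```

I moved the bin under the open end of the tray and slid the plate over the edge into it. The job was handed in at about 20 s of the 59 s allowed, and it reports no verdict.

**What I did:** I dragged the bin by its grip until it stood under the tray end. I then pressed the closed fingertips on the plate and slid it along in two strokes, touching it again further back for the second one. Once its centre was about 20 mm past the edge, I lifted away and it dropped in.

**Last checks, from the wrist camera's depth image:**
- **Bin:** it stands flat, with its centre about (-4, -45) mm from tray_end. The rim height is about 65 mm, as it should be.
- **Plate:** it lies flat on the bin floor with its top at about 10 mm, about 28 mm from the bin's centre and well inside the walls.
- **Robot:** the arm was clear of everything and the tool force was about zero.

**Forces:** the readings on the plate and tray stayed at or below about 12.5 N in total. I only read the force at the end of each move, so a short peak in between could have gone unseen.

**What was less than clean:**
- The plate slipped several millimetres under the finger early in the first stroke and again late in the second.
- There was one 37 N wrist reading while I seated the gripped bin on the bench. That was on the bin, not the plate or tray.
- I did not re-measure the spool, jar and socket at the end. The arm never came near them, and they look unmoved in the last scene picture.

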